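# Tip a clay roller out of its mould and box it

## Task

Tip the plaster mould towards its catch tray to 40 degrees (red pointer on the red mark, never past 50), hold it there for about two seconds so that the clay roller rolls out into the tray, then bring the mould fully back down to level. After that pick the roller out of the tray and lay it gently on the floor of the grey tote, without dropping it, and leave everything else on the bench where it is.

Things in the scene. Friction and masses are not known exactly. Their poses are not given: they have to be found in the camera images.
- station: Tipping station, fixed: wooden base 260 x 140 mm (x -190 to +70 mm), steel catch tray on its -x side (the robot's right), two yellow side plates (top 93 mm, inner faces 59 mm either side of the middle) carrying the white mould; the mould's blue tab is on the +x side (robot's left). Origin on the bench straight below the mould's hinge; z up.
- tray_valley (a point): Lowest line of the catch tray at mid width, 125 mm to -x of the hinge, 7 mm above the bench; axes as the station's. The floor is a shallow V rising 9 degrees along x either way, from an end wall (34 mm high, 62 mm away) to x -30 mm of the station; side walls 36 mm high, 86 mm apart. The roller settles here lying along y, its axis about 25 mm above the bench.
- mould_hinge (a point): Middle of the mould's hinge axis, 85 mm above the bench; the axis runs along the station's y. Fixed to the station, axes as the station's. The roller starts with its own axis on this line.
- mould_tab (a point): Grip point on the mould's blue upright tab handle, 10 mm thick (point x), 40 mm wide (y). Level, it is 85 mm to +x of the hinge and 133 mm above the bench, tab top 156 mm; nothing beside the tab stands above 110 mm. The axes turn with the mould: as the station's when level, z leaning towards the tray as it tips.
- mould (a joint): Tip angle of the mould, rad: 0 = level on its rest (lower stop), growing as the tab rises and the mould tips towards the tray; 40 degrees = 0.698; upper stop 1.05. It turns stiffly (about 5 N at the tab) and stays where left; starts at 0 to 0.12. The roller leaves its groove from about 25 degrees, over the front lip (48 mm to -x of the hinge when level).
- roller: Terracotta clay texture roller with white bands, a plain cylinder 36 mm diameter, 80 mm long, about 130 g. Origin at its centre; its y axis is the cylinder's axis. Starts in the mould's groove.
- tote: Grey open plastic tote, fixed, 220 (x) x 160 (y) x 60 mm high, walls and floor 5 mm. Origin at the centre of its underside. The stamp stands in it near the +x end; the rest is free. A roller lying on its floor has its centre 23 mm above the bench.
- stamp: Bystander: small terracotta stamp, 38 mm diameter and high, standing in the tote about 75 mm to +x of its centre. Origin under its centre.
- mug: Bystander: blue mug, 76 mm diameter, 85 mm high. Origin under its centre.
- jar: Bystander: amber jar, 72 mm diameter, 90 mm high. Origin under its centre.
- brush: Bystander: brush 170 mm long lying at the front of the bench, between the robot and the work. Origin under its middle.
- spatula: Bystander: spatula 200 mm long lying at the back of the bench. Origin under its middle.
- bowl: Bystander: white bowl, 130 mm diameter, 50 mm high. Origin under its centre.
Things that resemble listed ones, but are neither listed nor needed, are in the scene too. What is shaped like the roller but turquoise is not meant.

How it is judged:
By the outcome, as a careful person would: the job done as asked, in the order asked, and still so for the second after the job is handed in, with the robot touching nothing.
It also fails if it takes over 61 s, if anything falls off the work surface, if the arm or the gripper's body presses on something with over 40 N, if the wrist force passes 120 N, or if a joint passes its speed limit or range.

## Robot

A 6-joint arm with a two-finger parallel gripper is mounted at the origin on the work surface. World frame = base frame: x ahead of the robot, y to its left, z up, the work surface at z = 0. Lengths are in mm, angles in rad, forces in N, time in s.
With the tool pointing down it reaches from about 325 to 875 mm from the base axis. Payload 4.4 kg.
Tool frame: the origin (TCP) lies on the centre line of the jaws, within the pads' length; the fingertips stand ahead of it and the grasp point (between the pads) lies 6 mm ahead of it (ctrl.tcp_to_tips is the z of the fingertips in the tool frame, in mm); z points along the fingers, y is the line along which they close (so a half turn about z gives the same grasp; the last joint's range is limited). The gripper opens to 85 mm and grips with 20 to 120 N. Pads are 22 mm wide; open, the fingers measure 114 mm over their backs; the gripper's body (76 mm by 85 mm) begins 54 mm behind the grasp point. The pads swing forward as they close: fully open they stand 13 mm farther back than shut.
Start: joints at [-1.446, 0.207, 1.542, -0, 1.393, -0.15], TCP at [156.569, -553.275, 221.882] pointing down, gripper open.
Joint ranges: [-2.73, 2.73], [-0.86, 2.22], [0.23, 2.46], [-1.11, 4.25], [0.08, 2.63], [-2.82, 2.82]. Speed limits (rad/s): [2.79, 2.79, 3.14, 3.14, 3.14, 3.14].

## Interface

Orientations are given as a 3x3 rotation matrix whose columns are the frame's x, y, z axes.
In Python, from plant import ctrl, sensors, optics gives the robot as it stands. Calls block until the motion is done:
- ctrl.move_ptp(position, orientation): joint-space move of the TCP to a pose.
- ctrl.move_l(position, rot=None, vel=150, threshold=None): straight line of the TCP; rot=None keeps the orientation; vel is the mean speed in mm/s. With threshold (N) it stops when the force on the tool has changed by that much, and returns True; else False.
- ctrl.set_joints(angles): joint-space move.
- ctrl.gripper_to(opening, force=None): finger opening in mm; force is the grip in N (None keeps the last); returns when the fingers have stopped.
- ctrl.hold(seconds).
- ctrl.solve_ik(position, orientation): joint angles nearest the present ones, or None.
- sensors.read_state(): the state.
- optics.grab_frame(name): name is "scene" or "top" or "wrist"; returns (picture, depth): 400x640x3 uint8, red, green, blue; 400x640 float32, mm along the optical axis (not along the pixel's ray), 0 where there is no reading.
- optics.camera_params(name): a dict with "mtx" (3x3 intrinsics, pixels), "k1" (the pictures are not rectified: a ray, as slopes to the right and down, at radius r is drawn at 1 + k1 r^2 times it, then the intrinsics apply), "R" (3x3) and "t" (3): a world point X has camera coordinates R X + t; the wrist camera has in their place "T_tool_cam" (4x4, takes a point from camera to tool coordinates, whose origin is the TCP and whose axes are the flange's). Camera axes: x right, y down, z forward; pixel columns grow to the right and rows downward; lengths in mm; the calibration is good to about 2 mm. A picture is of the moment at which its call begins: read the wrist's pose just before it. camera_params takes no time and is no camera call.
A pose or a line that the arm cannot do raises ctrl.MotionError and nothing moves.
- ctrl.finish_job(): hands the job in; it is judged then, once.
The state is a dict: "t": time; "q": joint angles; "qvel": joint speeds; "tau": joint torques, N m; "eef_pos": TCP position; "eef_rot": TCP orientation; "force": force on the tool from outside, world axes, zero at the start; "wrist_torque": the same for the moment, N m; "grip_width": finger opening in mm; "grasp_force": force on a finger pad.
Only numpy, scipy, OpenCV 4.12 (cv2) and the standard library are available. Lean on these libraries where they do the work, as an engineer would, in place of code of your own. Each camera call takes 0.05 s, during which the arm holds its last target. There are 200 camera calls.

## Working session

There is one attempt and no reset: what is moved stays moved. The work goes in short steps, each a Python script; the robot and the scene stay as the last script left them, time stands still between calls to the robot, and variables do not carry over. Pictures are saved under pics/ and viewed, at most 10 in all, crops included, and the job is handed in when it is done.

```bash
ls; mkdir -p pics; python3 - <<'E'
from plant import ctrl, sensors, optics
import cv2,numpy as np
for n in ("scene","top"):
    p,d=optics.grab_frame(n); cv2.imwrite(f"pics/{n}0.png",p[:,:,::-1]); np.save(f"pics/{n}0_d.npy",d)
    print(n,optics.camera_params(n))
print(optics.camera_params("wrist"),ctrl.tcp_to_tips,sensors.read_state()['t'])
E
```

```text
pics
scene {'mtx': array([[414.69562886,   0.        , 318.23256582],
       [  0.        , 414.69562886, 193.97041817],
       [  0.        ,   0.        ,   1.        ]]), 'k1': 0.0036700767352283938, 'R': array([[-0.83997095,  0.54249211,  0.01229297],
       [ 0.44527898,  0.70204386, -0.55575269],
       [-0.31012166, -0.46134232, -0.83125678]]), 't': array([ 484.97858647, -189.90273645, 1333.2860189 ])}
top {'mtx': array([[381.91048632,   0.        , 320.1907258 ],
       [  0.        , 381.91048632, 199.98213616],
       [  0.        ,   0.        ,   1.        ]]), 'k1': -0.05438352862018538, 'R': array([[ 0.0221803 , -0.99972645, -0.00742036],
       [-0.99347009, -0.02120941, -0.11210415],
       [ 0.11191611,  0.00985841, -0.99366876]]), 't': array([ -16.96998085,  572.51004833, 1093.01508358])}
{'mtx': array([[317.89510864,   0.        , 321.96686184],
       [  0.        , 317.89510864, 199.87908839],
       [  0.        ,   0.        ,   1.        ]]), 'k1': -0.013294191166566, 'T_tool_cam': array([[ 6.25655059e-04, -9.62143509e-01, -2.72542613e-01,
         7.01002201e+01],
       [ 9.99999804e-01,  6.12563710e-04,  1.33119504e-04,
        -1.05613145e+00],
       [ 3.88696476e-05, -2.72542643e-01,  9.62143703e-01,
        -1.52173688e+02],
       [ 0.00000000e+00,  0.00000000e+00,  0.00000000e+00,
         1.00000000e+00]])} 25.0 0.1
```

View pics/top0.png

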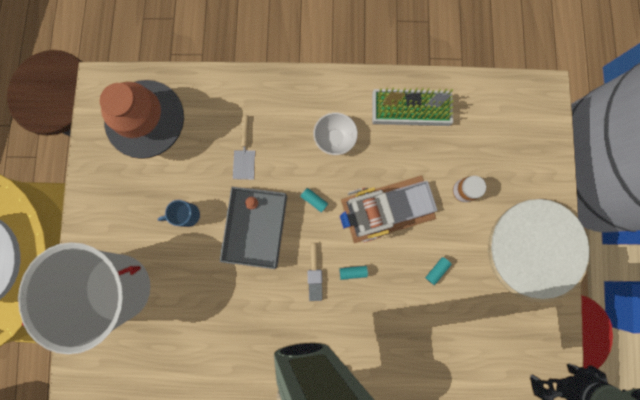

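View pics/scene0.png

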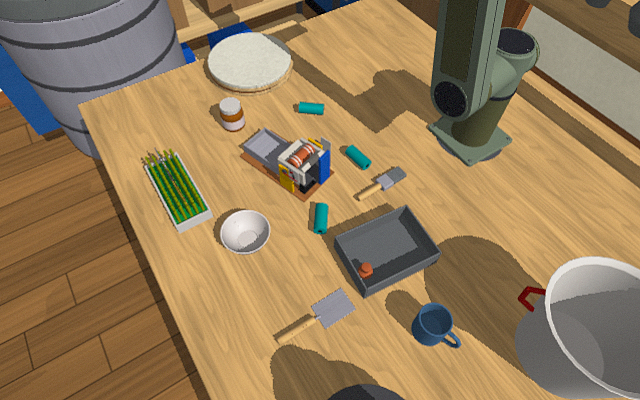

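The top view shows the station at about (390,208), with its blue tab at (347,220). The tote is at (255,228) with the stamp at (252,202). The scene view agrees, with the tab on the robot's left.

```bash
cat > h.py <<'E'
from plant import ctrl, sensors, optics
import cv2, numpy as np
from scipy.spatial.transform import Rotation as Ro
def grab(n,name):
    """picture saved with its pose; returns record"""
    s=sensors.read_state(); c=optics.camera_params(n); p,d=optics.grab_frame(n)
    if n=="wrist":
        T=np.eye(4); T[:3,:3]=s["eef_rot"]; T[:3,3]=s["eef_pos"]; W=T@c["T_tool_cam"]
    else:
        W=np.eye(4); W[:3,:3]=c["R"].T; W[:3,3]=-c["R"].T@c["t"]
    cv2.imwrite(f"pics/{name}.png",p[:,:,::-1]); np.savez(f"pics/{name}.npz",p=p,d=d,W=W,K=c["mtx"],k=c["k1"])
def load(name): return dict(np.load(f"pics/{name}.npz"))
def slopes(r,uv):
    return cv2.undistortPoints(np.float64(uv).reshape(-1,1,2),r["K"],np.array([r["k"],0,0,0]).astype(float))[:,0]
def rays(r,uv):
    s=slopes(r,uv); v=np.c_[s,np.ones(len(s))]@r["W"][:3,:3].T
    return r["W"][:3,3],v
def at_z(r,uv,z):
    o,v=rays(r,uv); return o+v*((z-o[2])/v[:,2])[:,None]
def at_depth(r,uv):
    o,v=rays(r,uv); return o+v*np.array([r["d"][int(round(b)),int(round(a))] for a,b in uv])[:,None]
def tri(recs,uvs):
    """triangulate one point from several views; returns point, residual mm"""
    A=np.zeros((3,3));b=np.zeros(3);L=[]
    for r,uv in zip(recs,uvs):
        o,v=rays(r,[uv]); v=v[0]/np.linalg.norm(v[0]); M=np.eye(3)-np.outer(v,v); A+=M;b+=M@o;L.append((M,o))
    x=np.linalg.solve(A,b); return x,max(np.linalg.norm(M@(x-o)) for M,o in L)
def project(r,X):
    W=np.linalg.inv(r["W"]); c=np.atleast_2d(X)@W[:3,:3].T+W[:3,3]; s=c[:,:2]/c[:,2:]
    s=s*(1+r["k"]*(s**2).sum(1))[:,None]; return s@r["K"][:2,:2].T+r["K"][:2,2]
def down(a):
    """tool pointing down, tool y (closing line) along world direction angle a"""
    y=np.array([np.cos(a),np.sin(a),0]); z=np.array([0,0,-1.]); return np.c_[np.cross(y,z),y,z]
E
python3 - <<'E'
from h import *
c=optics.camera_params("top");W=np.eye(4); W[:3,:3]=c["R"].T; W[:3,3]=-c["R"].T@c["t"]
r=dict(W=W,K=c["mtx"],k=c["k1"],d=np.load("pics/top0_d.npy"))
pts=[(347,220),(373,210),(411,204),(436,208),(427,178),(352,241),(343,213)]
print(at_depth(r,pts).round(0))
# tote corners rim z=60
print(at_z(r,[(229,187),(287,193),(277,268),(222,262)],60).round(0), at_depth(r,[(252,202),(255,235)]).round(0))
print(sensors.read_state()["eef_rot"].round(2))
E
```

```text
[[ 508.  -77.  158.]
 [ 540. -151.  105.]
 [ 569. -278.    7.]
 [ 556. -346.   32.]
 [ 651. -330.   -1.]
 [ 455. -102.   -1.]
 [ 525.  -66.  161.]]
[[602. 260.  60.]
 [588.  91.  60.]
 [374. 113.  60.]
 [386. 270.  60.]] [[561. 195.  43.]
 [466. 189.   2.]]
[[ 0.96  0.27 -0.  ]
 [ 0.27 -0.96  0.  ]
 [ 0.   -0.   -1.  ]]
```

```bash
python3 - <<'E'
from h import *
R=down(np.radians(-70))
for i,p in enumerate([(470,-230,250),(470,-80,250)]):
    ctrl.move_ptp(p,R); ctrl.hold(0.2); grab("wrist",f"w{i}")
print(sensors.read_state()["t"],sensors.read_state()["q"])
for i in range(2):
    p=load(f"w{i}")["p"]; 
a=[load(f"w{i}")["p"][:,:,::-1] for i in range(2)]
cv2.imwrite("pics/w01.png",cv2.resize(np.vstack(a),None,fx=.75,fy=.75))
E
```

```text
2.9 [-3.52636656e-01 -2.75493986e-02  1.73684658e+00 -1.95232522e-04
  1.43230039e+00  8.71154925e-01]
```

View pics/w01.png

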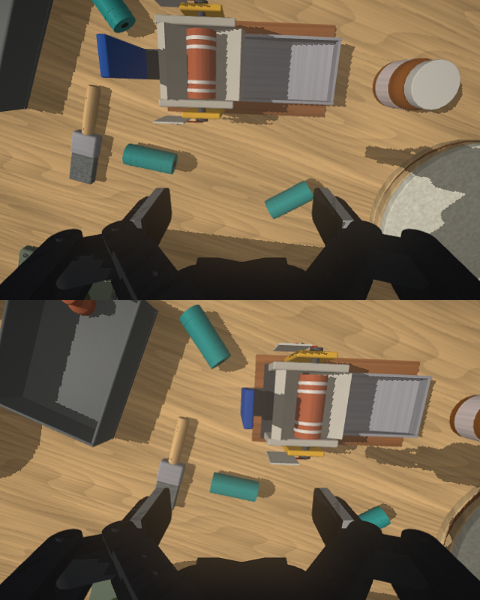

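The upper picture (w0) shows the station at full px (130–455, 0–165) and the lower (w1) at (320–575, 55–215). The tab, roller and tray corners can be seen in both. I'll enlarge them next.

```bash
python3 - <<'E'
from h import *
a=load("w0")["p"][0:170,120:470,::-1]; b=load("w1")["p"][50:220,300:590,::-1]
b=cv2.copyMakeBorder(b,0,0,0,60,cv2.BORDER_CONSTANT)
cv2.imwrite("pics/c01.png",cv2.resize(np.vstack([a,b]),None,fx=1.75,fy=1.75,interpolation=cv2.INTER_CUBIC))
for n in ("w0","w1"):
    p=load(n)["p"]; hsv=cv2.cvtColor(p,cv2.COLOR_RGB2HSV)
    m=cv2.inRange(hsv,(108,150,50),(125,255,255)); k,l,s,c=cv2.connectedComponentsWithStats(m); j=1+s[1:,4].argmax(); print("blue",s[j])
    cs=max(cv2.findContours(m,0,2)[0],key=cv2.contourArea); print(cv2.approxPolyDP(cs,3,True)[:,0].tolist())
E
```

```text
blue [ 129   45   45   58 1177]
[[131, 45], [135, 101], [149, 102], [145, 84], [157, 75], [154, 67], [161, 57], [165, 59], [163, 56], [173, 59]]
blue [325 167   2   4   4]
[[325, 167], [326, 170]]
```

View pics/c01.png

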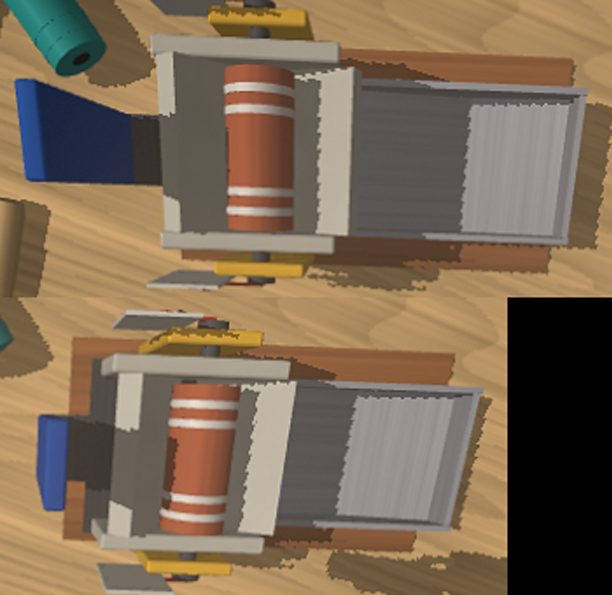

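```bash
python3 - <<'E'
from h import *
a,b=load("w0"),load("w1")
f0=lambda x,y:(120+x/1.75,y/1.75); f1=lambda x,y:(300+x/1.75,50+(y-297.5)/1.75)
P={"tab_far_outer":((17,80),(38,417)),"tab_near_outer":((28,180),(46,510)),
"tray_far":((587,90),(483,389)),"tray_near":((568,243),(450,529)),
"rim_far_tray":((338,45),(290,363)),"rim_near_tray":((333,235),(263,538)),
"rim_far_tab":((153,37),(106,357)),"rim_near_tab":((162,240),(95,534)),
"roll_far":((260,67),(206,385)),"roll_near":((260,230),(191,532)),
"band_far_L":((224,83),(172,400)),"base_far_tray":((573,60),(455,354)),"base_near_tray":((549,272),(412,550))}
for k,(u,v) in P.items():
    x,e=tri([a,b],[f0(*u),f1(*v)]); print(k,x.round(1),"res",round(e,1), at_depth(a,[f0(*u)])[0].round(0))
# blue clouds
for n,r in (("w0",a),("w1",b)):
    p=r["p"].astype(int); m=(p[:,:,2]>p[:,:,0]*1.6)&(p[:,:,2]>p[:,:,1]*1.4)&(p[:,:,2]>40); m[200:]=0; m[:,:120]=0
    v,u=np.nonzero(m); X=at_depth(r,np.c_[u,v]); k=X[:,2]>60; X=X[k]; 
    k=(np.abs(X[:,:2]-[508,-77])<60).all(1); X=X[k]; print(n,len(X),X.min(0).round(),X.max(0).round())
    np.save(f"pics/blue_{n}.npy",X)
    T=X[X[:,2]>X[:,2].max()-5]; print(" top band",T.mean(0).round(1),T.min(0).round(1),T.max(0).round(1))
E
```

```text
tab_far_outer [530.1 -58.5 149.8] res 0.1 [530. -65. 161.]
tab_near_outer [493.6 -75.4 158.5] res 0.1 [466.  10.  -1.]
tray_far [ 640.1 -318.6   36.6] res 0.2 [ 640. -318.   37.]
tray_near [ 553.6 -348.7   34.1] res 0.4 [ 555. -361.    2.]
rim_far_tray [ 599.9 -174.4   92.9] res 0.2 [ 600. -174.   93.]
rim_near_tray [ 509.9 -203.2   92.4] res 0.4 [ 510. -203.   83.]
rim_far_tab [571.6 -82.8  84.6] res 1.1 [571. -87.  96.]
rim_near_tab [ 475.6 -113.3   83.6] res 1.5 [ 477. -117.   96.]
roll_far [ 576.6 -139.2   86. ] res 1.0 [ 575. -143.  103.]
roll_near [ 498.4 -164.3   88.1] res 0.4 [ 500. -166.  102.]
band_far_L [ 562.8 -124.4   88.3] res 1.0 [ 565. -122.   81.]
base_far_tray [ 663.  -312.4    2.7] res 0.2 [ 664. -313.   -0.]
base_near_tray [ 531.5 -358.9   -2.5] res 0.1 [ 531. -358.    1.]
w0 3022 [494. -83.  60.] [533. -63. 162.]
 top band [514.3 -73.5 159.2] [494.3 -82.8 156.5] [532.6 -63.5 161.5]
w1 812 [494. -82.  84.] [536. -57. 402.]
 top band [535.9 -56.5 402.2] [535.9 -56.5 402.2] [535.9 -56.5 402.2]
```

```bash
cat >> h.py <<'E'
ANG=np.radians(107.8); H=np.array([538.5,-153.5,0])
SX=np.array([np.cos(ANG),np.sin(ANG),0]); SY=np.array([-SX[1],SX[0],0]); S=np.c_[SX,SY,[0,0,1]]
def cloud(r):
    v,u=np.mgrid[0:400,0:640]; uv=np.c_[u.ravel(),v.ravel()]; k=r["d"].ravel()>0; uv=uv[k]
    X=at_depth(r,uv); return (X-H)@S, r["p"].reshape(-1,3)[k].astype(int)
E
python3 - <<'E'
from h import *
for n in ("w0","w1"):
    X,c=cloud(load(n)); box=lambda a,b:((X>a)&(X<b)).all(1)
    blue=(c[:,2]>c[:,0]*1.6)&(c[:,2]>c[:,1]*1.4)
    t=X[box([60,-40,112],[110,40,170])&blue]
    print(n,"tab y",np.percentile(t[:,1],[0,1,50,99,100]).round(1),"z",np.percentile(t[:,2],[50,98,100]).round(1))
    for z in range(112,166,4):
        q=t[(t[:,2]>=z)&(t[:,2]<z+4)]
        if len(q)>3: print("  z",z,len(q),"x med %.1f min %.1f max %.1f"%(np.median(q[:,0]),q[:,0].min(),q[:,0].max()))
    white=(c.min(1)>110)&(c.max(1)-c.min(1)<45)
    for s in (-1,1):
        m=X[box([-45,-62 if s<0 else 40,80],[55,-40 if s<0 else 62,110])&white]
        if len(m)>20:
            mm=m[m[:,2]>86]; print("  rim",s,len(mm),"slope",np.polyfit(mm[:,0],mm[:,2],1).round(3),"y",np.percentile(mm[:,1],[5,50,95]).round(1),"x",np.percentile(mm[:,0],[2,98]).round(1))
    red=(c[:,0]>c[:,2]*1.5)&(c[:,0]>100); m=X[box([-20,-50,80],[20,50,112])&red]
    top=m[m[:,2]>97]; print("  roller x~y",np.polyfit(top[:,1],top[:,0],1).round(3),"z",np.percentile(top[:,2],98).round(1),"y",np.percentile(m[:,1],[1,99]).round(1))
    tr=X[box([-195,-60,28],[-170,60,42])]; print("  tray end wall x",np.percentile(tr[:,0],[2,50,98]).round(1),"y",np.percentile(tr[:,1],[2,98]).round(1),"z",np.median(tr[:,2]))
    tp=X[box([-190,-55,30],[-40,55,42])]
    for s in (-1,1):
        q=tp[tp[:,1]*s>38]; 
        if len(q)>10: print("  traywall",s,len(q),np.polyfit(q[:,0],q[:,1],1).round(3))
E
```

```text
w0 tab y [-20.4 -19.4  -1.2  18.2  18.9] z [149.9 160.5 161.5]
  z 112 93 x med 81.4 min 80.7 max 82.3
  z 116 92 x med 81.3 min 80.7 max 82.3
  z 120 108 x med 81.3 min 80.7 max 82.0
  z 124 103 x med 81.1 min 80.4 max 81.9
  z 128 112 x med 81.0 min 80.0 max 81.9
  z 132 110 x med 80.8 min 79.7 max 81.8
  z 136 115 x med 80.7 min 79.4 max 81.8
  z 140 119 x med 80.5 min 79.3 max 81.3
  z 144 130 x med 80.2 min 78.8 max 81.3
  z 148 136 x med 80.1 min 79.1 max 81.2
  z 152 141 x med 79.8 min 78.7 max 81.1
  z 156 690 x med 82.9 min 78.7 max 89.4
  z 160 154 x med 84.5 min 78.7 max 88.1
  rim -1 1235 slope [4.6000e-02 9.4532e+01] y [-52.9 -48.7 -44.4] x [-36.8  52.5]
  rim 1 937 slope [4.100e-02 9.452e+01] y [42.6 46.7 50.9] x [-36.6  52.6]
  roller x~y [-0.01   2.263] z 104.3 y [-39.2  39.7]
  tray end wall x [-188.8 -185.1 -171.4] y [-47.3  45.7] z 34.206315735160445
  traywall -1 703 [-4.0000e-03 -4.5703e+01]
  traywall 1 493 [3.0000e-03 4.3879e+01]
w1 tab y [-21.1 -20.8  -2.5  17.7  18.4] z [159.2 160.7 161.7]
  z 112 10 x med 91.7 min 91.6 max 91.7
  z 116 6 x med 91.6 min 91.1 max 91.6
  z 120 8 x med 91.4 min 91.1 max 91.5
  z 124 6 x med 91.2 min 91.1 max 91.3
  z 128 8 x med 91.1 min 90.3 max 91.2
  z 132 12 x med 91.0 min 89.6 max 91.0
  z 136 13 x med 90.8 min 90.4 max 90.9
  z 140 8 x med 90.7 min 88.9 max 90.7
  z 144 7 x med 90.5 min 90.4 max 90.6
  z 148 12 x med 90.4 min 89.7 max 90.4
  z 152 16 x med 90.2 min 90.0 max 90.4
  z 156 547 x med 85.3 min 80.4 max 90.2
  z 160 114 x med 85.3 min 81.3 max 89.5
  rim -1 1101 slope [4.7000e-02 9.4642e+01] y [-52.9 -48.6 -42.7] x [-36.2  53.1]
  rim 1 834 slope [4.5000e-02 9.4435e+01] y [42.2 46.5 50.8] x [-36.7  53.5]
  roller x~y [-1.000e-03  3.959e+00] z 104.0 y [-38.9  39.6]
  tray end wall x [-189.1 -185.1 -171.8] y [-47.4  44.5] z 33.75274877871226
  traywall -1 477 [-1.1000e-02 -4.7003e+01]
  traywall 1 422 [2.0000e-03 4.3356e+01]
```

Station axes fit cleanly: x-axis at 107.8°, mould tilted about 0.045 rad, tab 10 mm thick and 40 mm wide as stated. I'll shift the hinge origin by the remaining +2.8/-1.0 mm, check IK along the arc and grip the tab.

```bash
cat >> h.py <<'E'
H=H+2.8*SX-1.0*SY
def tip_pose(th,up=0,gx=85,gz=53):
    xm=np.cos(th)*SX+np.sin(th)*np.array([0,0,1.]); zm=-np.sin(th)*SX+np.cos(th)*np.array([0,0,1.])
    R=np.c_[-SY,-xm,-zm]; return H+[0,0,85]+gx*xm+(gz+6+up)*zm, R
E
python3 - <<'E'
from h import *
print("H",H.round(1))
for th in (0.045,0.35,0.698,0.0):
    p,R=tip_pose(th); print(th,p.round(0),np.linalg.det(R).round(2),ctrl.solve_ik(p,R))
ctrl.gripper_to(40)
p,R=tip_pose(.045,60); ctrl.move_ptp(p,R)
grab("wrist","pre")
p,R=tip_pose(.045); print("contact",ctrl.move_l(p,R,vel=80,threshold=8))
ctrl.gripper_to(0,force=40); ctrl.hold(.2); s=sensors.read_state()
print(s["t"],s["grip_width"],s["grasp_force"],s["force"],s["eef_pos"]-p)
E
```

```text
H [ 538.6 -150.5    0. ]
0.045 [513. -72. 148.] 1.0 [-0.3297407   0.17619823  1.74028835  0.03799144  1.25222109  0.91799706]
0.35 [520. -94. 170.] 1.0 [-0.49294391  0.30321818  1.57686267  0.24063222  1.51997986  0.72352524]
0.698 [ 530. -125.  185.] 1.0 [-0.62660295  0.51763418  1.36750924  0.40448698  1.82937381  0.62160528]
0.0 [513. -70. 144.] 1.0 [-3.02355335e-01  1.64488427e-01  1.76192729e+00 -4.44089210e-16
  1.21517693e+00  9.57772385e-01]
contact False
5.325 7.0515974518702675 39.14158131927252 [ 1.51743345 -1.54745799  0.79299775] [ 0.57446958 -0.41363702  0.46372388]
```

```bash
python3 - <<'E'
from h import *
for th in (0.12,0.2,0.28):
    p,R=tip_pose(th); ctrl.move_l(p,R,vel=40); s=sensors.read_state(); print(th,s["t"],s["force"].round(1),s["wrist_torque"].round(2),round(s["grip_width"],1))
grab("scene","s1"); grab("wrist","w2")
a=load("s1")["p"][115:225,220:360,::-1]; b=load("w2")["p"][:,:,::-1]
a=cv2.resize(a,None,fx=4,fy=4,interpolation=cv2.INTER_CUBIC); cv2.imwrite("pics/s1c.png",a)
E
```

```text
0.12 5.6667 [ 2.9  2.  -1.4] [ 0.18 -0.53 -0.07] 6.8
0.2 6.025 [ 3.7  1.5 -2.3] [ 0.12 -0.64 -0.17] 7.2
0.28 6.3833 [ 3.3  1.8 -0.7] [ 0.19 -0.74 -0.24] 6.9
```

View pics/s1c.png

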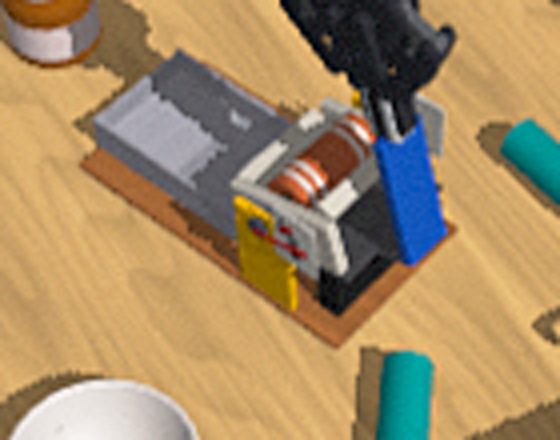

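The tab is gripped at crop (405,150) and the mould is tipping with the roller still in its groove at (325,165). I'll check the mould angle from the blue tab's face plane as it tips.

```bash
cat >> h.py <<'E'
def tab_angle(name):
    X,c=cloud(load(name)); blue=(c[:,2]>c[:,0]*1.8)&(c[:,2]>c[:,1]*1.5)
    X=X[blue&(np.abs(X[:,0]-40)<90)&(np.abs(X[:,1])<45)&(X[:,2]>80)&(X[:,2]<230)]
    k=np.ones(len(X),bool)
    for _ in range(6):   # trimmed plane fit
        m=X[k].mean(0); n=np.linalg.svd(X[k]-m,full_matrices=False)[2][2]; d=np.abs((X-m)@n); k=d<2.5
    n=n*np.sign(n[0]); return np.arctan2(n[2],n[0]),n.round(3),k.sum()
E
python3 - <<'E'
from h import *
print(tab_angle("s1"))
for i,th in enumerate((0.36,0.44,0.52,0.60,0.66)):
    p,R=tip_pose(th); ctrl.move_l(p,R,vel=40); grab("scene",f"t{i}"); s=sensors.read_state(); print(th,s["t"],s["force"].round(1),tab_angle(f"t{i}"))
    z=-s["eef_rot"][:,2]; print("  tool angle",np.arctan2(-z@SX,z[2]).round(3))
E
```

```text
(np.float64(0.25836070964118263), array([ 0.967, -0.01 ,  0.255]), np.int64(297))
0.36 6.8917 [ 4.5  2.2 -0.6] (np.float64(0.33515540735302013), array([ 0.944, -0.01 ,  0.329]), np.int64(348))
  tool angle 0.36
0.44 7.3 [ 4.1  3.9 -1.7] (np.float64(0.420776884458243), array([ 0.912, -0.045,  0.408]), np.int64(363))
  tool angle 0.44
0.52 7.7083 [ 3.5  3.  -0.1] (np.float64(0.4866221680996836), array([ 0.884, -0.015,  0.468]), np.int64(387))
  tool angle 0.521
0.6 8.1167 [ 4.1  4.7 -0.5] (np.float64(0.5626108136635376), array([ 0.845, -0.037,  0.533]), np.int64(400))
  tool angle 0.601
0.66 8.475 [ 3.2  4.3 -0.1] (np.float64(0.6262330907979479), array([0.81 , 0.017, 0.586]), np.int64(403))
  tool angle 0.662
```

```bash
python3 - <<'E'
from h import *
p,R=tip_pose(.712); ctrl.move_l(p,R,vel=30); ctrl.hold(0.3); grab("scene","f"); grab("top","ft"); print(sensors.read_state()["t"],tab_angle("f"))
a=load("f")["p"][120:215,225:355,::-1]; cv2.imwrite("pics/fc.png",cv2.resize(a,None,fx=6,fy=6,interpolation=cv2.INTER_CUBIC))
E
```

```text
9.2083 (np.float64(0.6687831302542995), array([ 0.784, -0.023,  0.62 ]), np.int64(415))
```

View pics/fc.png

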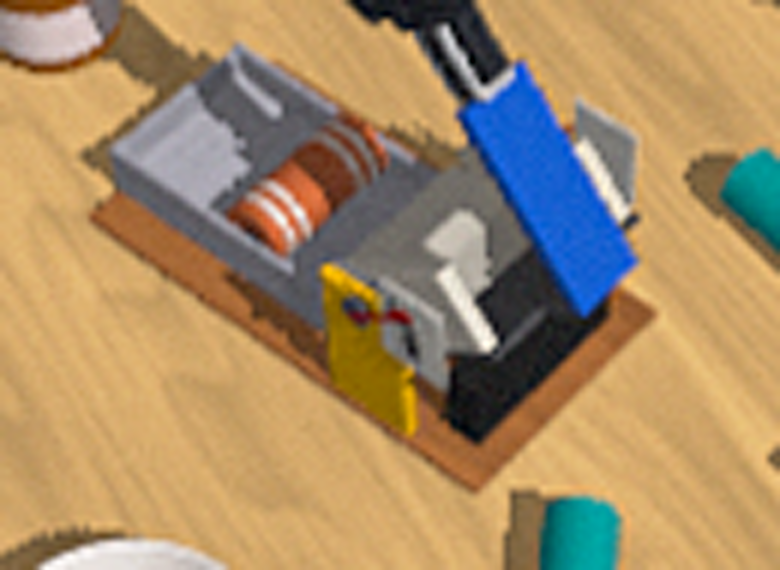

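The roller has rolled into the tray (crop 310,190), and the red pointer meets its red mark at (405,318). I'll nudge it slightly, hold for 2 s and bring the mould back to its lower stop.

```bash
python3 - <<'E'
from h import *
p,R=tip_pose(.722); ctrl.move_l(p,R,vel=30); ctrl.hold(2.0); grab("scene","f2"); print(sensors.read_state()["t"],tab_angle("f2"))
for th in (0.6,.48,.36,.24,.12,.05):
    p,R=tip_pose(th); ctrl.move_l(p,R,vel=50)
s=sensors.read_state(); f0=s["force"]; print(.05,s["t"],f0.round(1),s["wrist_torque"].round(2))
for th in np.arange(.035,-.05,-.01):
    p,R=tip_pose(th); ctrl.move_l(p,R,vel=15); s=sensors.read_state(); f=s["force"]
    print(round(th,3),round(s["t"],2),f.round(1),s["wrist_torque"].round(2))
    if np.linalg.norm(f-f0)>14: break
grab("scene","l0"); print(tab_angle("l0"))
E
```

```text
11.5083 (np.float64(0.6732175357828314), array([ 0.782, -0.005,  0.623]), np.int64(419))
0.05 13.8 [6.4 3.9 0.5] [ 0.5  -0.87 -0.05]
0.035 14.05 [4.2 2.6 2.2] [ 0.43 -0.83 -0.02]
0.025 14.3 [4.7 3.3 3. ] [ 0.45 -0.79  0.03]
0.015 14.55 [3.8 1.9 5. ] [ 0.31 -0.68 -0.03]
0.005 14.8 [2.9 0.8 7.7] [ 0.08 -0.42 -0.05]
-0.005 15.05 [ 1.9 -0.5 11. ] [-0.04 -0.15  0.05]
-0.015 15.3 [-0.2 -1.7 15.7] [-0.26  0.04 -0.  ]
(np.float64(0.08712754083956831), array([ 0.908, -0.411,  0.079]), np.int64(72))
```

```bash
python3 - <<'E'
from h import *
p,R=tip_pose(-.025); ctrl.move_l(p,R,vel=15); print(sensors.read_state()["force"].round(1))
p0,_=tip_pose(-.02); ctrl.gripper_to(36); p,R=tip_pose(0,70); ctrl.move_l(p,vel=120)
R=down(ANG+np.pi); c=H-125*SX
for i,q in enumerate([(H-30*SX+50*SY)+[0,0,250],(H-190*SX+50*SY)+[0,0,250]]):
    ctrl.move_ptp(q,R); ctrl.hold(.2); grab("wrist",f"v{i}")
print(sensors.read_state()["t"])
for n in ("v0","v1"):
    X,c=cloud(load(n)); box=lambda a,b:((X>a)&(X<b)).all(1)
    white=(c.min(1)>110)&(c.max(1)-c.min(1)<45)
    for s in (-1,1):
        m=X[box([-45,-62 if s<0 else 40,80],[55,-40 if s<0 else 62,110])&white]; mm=m[m[:,2]>86]; print(n,"rim",s,len(mm),np.polyfit(mm[:,0],mm[:,2],1).round(3))
    red=(c[:,0]>c[:,2]*1.5)&(c[:,0]>90); m=X[box([-180,-43,20],[-60,43,60])&(red|(X[:,2]>39))]; top=m[m[:,2]>np.percentile(m[:,2],99.5)-5]
    print(" roller x=a*y+b",np.polyfit(top[:,1],top[:,0],1).round(3),"ztop",np.percentile(m[:,2],98).round(1),"y",np.percentile(m[red[box([-180,-43,20],[-60,43,60])&(red|(X[:,2]>39))]][:,1],[1,99]).round(1),len(m))
cv2.imwrite("pics/v01.png",np.hstack([cv2.resize(load(n)["p"][0:260,100:540,::-1],None,fx=.9,fy=.9) for n in("v0","v1")]))
E
```

```text
[-0.8 -3.  18.1]
18.5083
v0 rim -1 1155 [6.0000e-03 9.4595e+01]
v0 rim 1 860 [1.0000e-02 9.4561e+01]
 roller x=a*y+b [-1.00000e-03 -1.24566e+02] ztop 44.4 y [-37.9  42.4] 2131
v1 rim -1 1067 [6.0000e-03 9.4529e+01]
v1 rim 1 812 [1.200e-02 9.455e+01]
 roller x=a*y+b [ 8.00000e-03 -1.26353e+02] ztop 44.5 y [-37.4  42.6] 1939
```

View pics/v01.png

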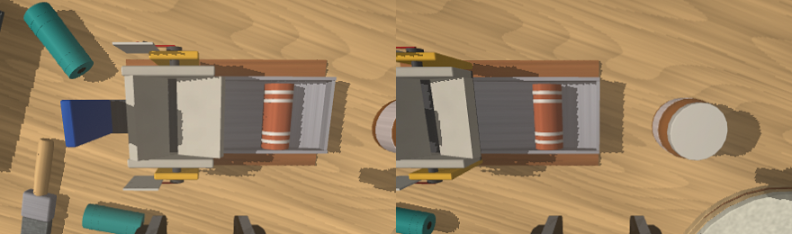

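The mould is back level and the roller lies in the tray at about (277,117) on the left and (548,117) on the right. I'll triangulate the roller ends, check the bench tilt as a level reference, refine the tote and then grasp.

```bash
python3 - <<'E'
from h import *
a,b=load("v0"),load("v1"); f0=lambda x,y:(100+x/.9,y/.9)
for k,u,v in (("far",(278,84),(549-396,84)),("near",(276.5,150),(548-396,150))):
    x,e=tri([a,b],[f0(*u),f0(*v)]); print(k,((x-H)@S).round(1),round(e,1))
for n in ("v0","v1"):
    X,c=cloud(load(n)); m=X[(np.abs(X[:,2])<8)&(np.abs(X[:,0]+80)<200)&(np.abs(X[:,1])<160)]; print(n,"bench",np.linalg.lstsq(np.c_[m[:,:2],np.ones(len(m))],m[:,2],rcond=None)[0].round(4))
# tote rim from top & w1 depth
c=optics.camera_params("top");W=np.eye(4); W[:3,:3]=c["R"].T; W[:3,3]=-c["R"].T@c["t"]
r=dict(W=W,K=c["mtx"],k=c["k1"],d=np.load("pics/top0_d.npy"),p=cv2.imread("pics/top0.png")[:,:,::-1])
for n,rr in (("top",r),("w1",load("w1"))):
    X,_=cloud(rr); X=X@S.T+H; m=X[(X[:,2]>54)&(X[:,2]<66)&(np.abs(X[:,0]-487)<150)&(np.abs(X[:,1]-183)<120)]
    print(n,len(m),cv2.minAreaRect(m[:,:2].astype(np.float32)))
    s=X[(X[:,2]>30)&(X[:,2]<48)&(np.abs(X[:,0]-561)<22)&(np.abs(X[:,1]-190)<22)]; print("stamp",s.mean(0).round())
E
```

```text
far [-127.1  -39.    16. ] 0.3
near [-125.8   42.8   37.2] 0.1
v0 bench [-3.000e-04 -1.000e-04  4.241e-01]
v1 bench [ 3.000e-04 -1.000e-04  5.328e-01]
top 500 ((489.0903015136719, 187.76473999023438), (162.01016235351562, 220.8316650390625), 83.91124725341797)
stamp [564. 201.  41.]
w1 2977 ((489.4122314453125, 188.83108520507812), (161.4263153076172, 218.10946655273438), 84.04167938232422)
stamp [557. 197.  39.]
```

```bash
python3 - <<'E'
from h import *
for n in ("w0","w1","v0"):
    X,c=cloud(load(n)); blue=(c[:,2]>c[:,0]*1.6)&(c[:,2]>c[:,1]*1.4)
    t=X[blue&(np.abs(X[:,0]-82)<25)&(np.abs(X[:,1])<15)&(X[:,2]>105)&(X[:,2]<153)]; t=t[np.abs(t[:,0]-np.median(t[:,0]))<4]
    print(n,"face tilt",np.polyfit(t[:,2],t[:,0],1).round(4))
    t=X[blue&(np.abs(X[:,0]-82)<25)&(np.abs(X[:,1])<17)&(X[:,2]>152.5)]; print("  top slope",np.polyfit(t[:,0],t[:,2],1).round(3),"z mean",t[:,2].mean().round(1),"x",t[:,0].mean().round(1))
E
```

```text
w0 face tilt [-3.84000e-02  8.30948e+01]
  top slope [  0.346 130.777] z mean 158.5 x 80.2
w1 face tilt [-3.63000e-02  9.30244e+01]
  top slope [-8.20000e-02  1.65947e+02] z mean 159.2 x 82.6
v0 face tilt [2.70000e-03 7.89107e+01]
  top slope [  0.154 143.544] z mean 156.4 x 83.2
```

The mould is level: tab face tilt is 0.003 against 0.038 at the start. Next I'll grasp the roller.

```bash
python3 - <<'E'
from h import *
R=down(ANG+np.pi); c=H-126*SX+2*SY
ctrl.gripper_to(58)
ctrl.move_ptp(c+[0,0,120],R)
print("touch",ctrl.move_l(c+[0,0,38],vel=80,threshold=6)); s=sensors.read_state(); print(s["eef_pos"]-c,s["force"].round(1))
ctrl.gripper_to(20,force=35); s=sensors.read_state(); print(s["grip_width"],s["grasp_force"],s["force"].round(1))
ctrl.move_l(c+[0,0,70],vel=50); ctrl.move_l(c+[0,0,190],vel=130); ctrl.hold(.1); s=sensors.read_state(); print(s["t"],s["grip_width"],s["grasp_force"],s["force"].round(1))
grab("wrist","g")
E
```

```text
touch False
[ 0.65719984 -0.34823821 38.79966026] [-0.7  0.1 -0.1]
20.027741965722285 0.0 [-0.2  0.4  0.7]
23.1 19.71692843440385 0.0 [0.2 0.4 0.4]
```

View pics/g.png

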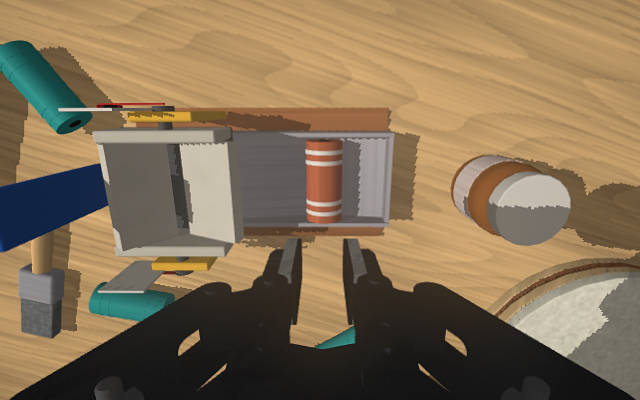

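The roller is still in the tray at (323,180), and the fingers closed to 20 mm without gripping it. I'll check the geometry of fingertips against roller numerically.

```bash
python3 - <<'E'
from h import *
r=load("g"); s=sensors.read_state(); T=lambda p:s["eef_rot"]@np.array(p)+s["eef_pos"]
for z in (25,6,-10): print(z,project(r,[T((0,10,z)),T((0,-10,z)),T((11,10,z))]).round(0).tolist())
inv=lambda X:(X-s["eef_pos"])@s["eef_rot"]
for uv in ((297,245),(294,260),(290,300),(353,245),(350,241),(357,270)): print(uv,r["d"][uv[1],uv[0]].round(0),inv(at_depth(r,[uv]))[0].round(1))
X,c=cloud(r); red=(c[:,0]>c[:,2]*1.5)&(c[:,0]>90)&(X[:,0]<-60)&(X[:,0]>-180)&(np.abs(X[:,1])<44)&(X[:,2]>20)&(X[:,2]<60); m=X[red]
print("roller",m[m[:,2]>40].mean(0).round(1),np.percentile(m[:,1],[1,99]).round(1),m[:,2].max().round(1))
print(((s["eef_pos"]-H)@S).round(1), s["eef_rot"].round(3).tolist())
E
```

```text
25 [[341.0, 232.0], [307.0, 232.0], [341.0, 215.0]]
6 [[343.0, 245.0], [305.0, 245.0], [343.0, 226.0]]
-10 [[345.0, 258.0], [304.0, 258.0], [345.0, 238.0]]
(297, 245) 142.0 [ 12.1 -12.2 -21.3]
(294, 260) 127.0 [ 12.4 -12.2 -36.6]
(290, 300) 113.0 [  4.8 -12.5 -52.8]
(353, 245) 141.0 [ 12.2  12.7 -21.4]
(350, 241) 145.0 [ 12.6  11.7 -17.9]
(357, 270) 119.0 [ 12.4  12.1 -44.7]
roller [-125.2   -0.7   42.2] [-39.1  40.6] 45.3
[-125.4    2.5  188.5] [[0.952, 0.306, -0.002], [0.306, -0.952, 0.001], [-0.002, -0.002, -1.0]]
```

```bash
python3 - <<'E'
from h import *
r=load("g"); s=sensors.read_state()
def tips(n,u0,u1,eef,rot):
    r=load(n); v,u=np.mgrid[170:330,u0:u1]; uv=np.c_[u.ravel(),v.ravel()]; X=(at_depth(r,uv)-eef)@rot; k=(r["d"][v,u].ravel()>0)&(r["d"][v,u].ravel()<185)
    X=X[k]; i=np.argsort(-X[:,2])[:40]; print(n,len(X),"tip z max",X[:,2].max().round(1),"pts",X[i[::8]].round(1).tolist())
tips("g",270,375,s["eef_pos"],s["eef_rot"])
for n in ("w0","v1"):
    W=load(n)["W"]; T=W@np.linalg.inv(optics.camera_params("wrist")["T_tool_cam"]); tips(n,180,470,T[:3,3],T[:3,:3])
g=r["d"][225:262:3,282:304:3]; print(g.round(0))
E
```

```text
g 5201 tip z max -9.1 pts [[3.0, -11.4, -9.1], [1.6, 8.7, -9.5], [2.7, 8.7, -10.5], [3.8, 8.6, -10.8], [-3.4, 8.7, -11.3]]
w0 6598 tip z max -21.5 pts [[0.3, -44.3, -21.5], [4.4, -43.6, -22.7], [-1.8, -43.6, -23.1], [-3.7, -43.6, -23.4], [3.9, -43.4, -23.6]]
v1 12130 tip z max -10.3 pts [[-5.6, 16.9, -10.3], [8.4, 16.7, -11.6], [2.8, 16.9, -12.0], [-0.2, 17.0, -12.2], [3.1, -19.2, -12.7]]
[[323. 324. 324. 324. 325. 323. 324. 324.]
 [359. 359. 359. 359. 360. 359. 358. 359.]
 [360. 360. 359. 360. 360. 360. 359. 359.]
 [361. 360. 361. 361. 361. 361. 360. 360.]
 [367. 366. 366. 366. 366. 365. 367. 367.]
 [368. 367. 147. 146. 148. 146. 149. 366.]
 [368. 145. 145. 143. 143. 143. 147. 369.]
 [368. 141. 140. 140. 141. 140. 147. 370.]
 [146. 137. 138. 138. 137. 137. 148. 370.]
 [143. 135. 135. 134. 135. 136. 148. 370.]
 [132. 132. 132. 132. 131. 132. 148. 373.]
 [130. 129. 128. 128. 128. 130. 147. 372.]
 [128. 127. 126. 127. 126. 129. 147. 374.]]
```

The wrist depth shows the fingertips at tool z ≈ -11 at this opening, not +25. The tab picture agrees, since the fingers held only its top edge, and so does the miss at 39 mm. I'll regrasp about 35 mm lower with a guarded descent.

```bash
python3 - <<'E'
from h import *
R=down(ANG+np.pi); c=H-125.7*SX+1*SY
ctrl.gripper_to(48)
ctrl.move_l(c+[0,0,42],R,vel=150)
hit=ctrl.move_l(c+[0,0,3],vel=50,threshold=5); s=sensors.read_state(); print("touch",hit,(s["eef_pos"]-c).round(1),s["force"].round(1),s["t"])
if not hit:
    ctrl.gripper_to(10,force=35); s=sensors.read_state(); print(s["grip_width"],s["grasp_force"],s["force"].round(1))
E
```

```text
touch False [ 0.3 -0.2  3.3] [-0.3  0.3 -0. ] 25.6
35.03488296254753 35.18112301826477 [ 0.7 -0.2  1.8]
```

```bash
python3 - <<'E'
from h import *
c=H-125.7*SX+1*SY; R=down(np.radians(-96)); P=np.array([459.5,191.4,0])
ctrl.move_l(c+[0,0,40],vel=40); ctrl.move_l(c+[0,0,200],vel=150)
s=sensors.read_state(); print(s["grip_width"],s["grasp_force"],s["force"].round(1),s["t"])
ctrl.move_l(P+[0,0,200],R,vel=160); s=sensors.read_state(); print(s["grip_width"],s["grasp_force"],s["force"].round(1),s["t"])
ctrl.hold(.1); grab("wrist","h"); r=load("h")
X,_=cloud(r); X=X@S.T+H; m=X[(X[:,2]>54)&(X[:,2]<66)&(np.abs(X[:,0]-487)<150)&(np.abs(X[:,1]-183)<120)]; print(cv2.minAreaRect(m[:,:2].astype(np.float32)))
E
```

```text
34.91846951185354 34.949562549591064 [ 0.2  0.1 -1.7] 28.15
34.87385316535287 34.951974749565125 [ 0.   0.6 -0.8] 31.275
((490.99200439453125, 188.42835998535156), (160.3488006591797, 219.74337768554688), 84.04914855957031)
```

View pics/h.png

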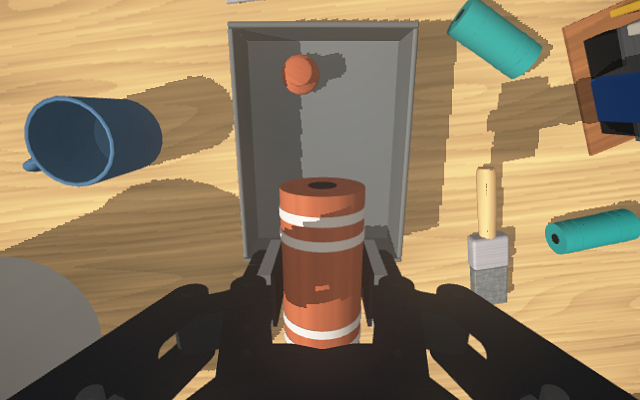

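The roller is held square (about 322,260), the stamp is at (300,73), and the tote outline matches. I'll lower it with a guarded descent.

```bash
python3 - <<'E'
from h import *
P=np.array([459.5,191.4,0])
ctrl.move_l(P+[0,0,60],vel=140); print(ctrl.move_l(P+[0,0,12],vel=60,threshold=8)); ctrl.hold(.2)
hit=ctrl.move_l(P+[0,0,-3],vel=12,threshold=3); s=sensors.read_state(); print("floor",hit,s["eef_pos"].round(1),s["force"].round(1),s["t"])
E
```

```text
False
floor True [459.4 191.4   1.4] [-0.3 -0.9  4.9] 34.5833
```

Floor contact came at TCP z 1.4, where I expected 1. Now I'll release and retreat.

```bash
python3 - <<'E'
from h import *
P=np.array([459.5,191.4,0])
ctrl.gripper_to(38); ctrl.gripper_to(52); ctrl.hold(.2); ctrl.move_l(P+[0,0,60],vel=60); ctrl.move_l(P+[0,0,230],vel=150); ctrl.hold(.3)
grab("wrist","z"); grab("top","zt"); grab("scene","zs"); print(sensors.read_state()["t"])
X,c=cloud(load("z")); X=X@S.T+H; red=(c[:,0]>c[:,2]*1.5)&(c[:,0]>90)&(np.abs(X[:,0]-455)<60)&(np.abs(X[:,1]-190)<60); m=X[red&(X[:,2]<80)]
print("roller",len(m),np.percentile(m,[1,50,99],axis=0).round(0).tolist())
cv2.imwrite("pics/zz.png",np.vstack([cv2.resize(load("z")["p"][:,:,::-1],None,fx=.7,fy=.7),cv2.resize(load("zs")["p"][80:340,110:558,::-1],None,fx=1,fy=1)]))
E
```

```text
38.1667
roller 1766 [[418.0, 174.0, 5.0], [460.0, 193.0, 39.0], [499.0, 211.0, 42.0]]
```

View pics/zz.png

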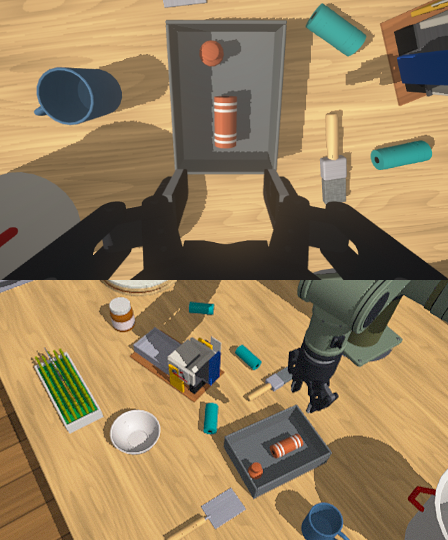

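The roller lies on the tote floor at (225,122), top at 41–42 mm. The stamp and other bystanders are in place, the mould is level and the gripper is clear.

```bash
python3 -c "
from plant import ctrl
print(ctrl.finish_job())"
```

```text
the job is handed in; nothing more can be done
None
```

The job is handed in at about 38 s of the 61 s: I tipped the mould to about 40° and held it for 2 s, brought it back to level, and laid the roller gently on the tote floor; the last pictures showed nothing else out of place.

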